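# Reference reading on a plate luminometer

### The job

Make the luminometer ready for its reference reading: first push the measuring chamber's door shut until it snaps onto its catch, so that the chamber is dark. Then take the light source by its blue grip out of its cup, push it down into the bayonet port on the roof against the spring, turn it a quarter turn clockwise (seen from above) to open the shutter, and finish while still holding it there, turned to the stop and pressed fully home: its springs push it up and turn it back when it is let go. Leave the other things on the bench where they are.

Things in the scene. Friction and masses are not known exactly. Their poses are not given: they have to be found in the camera images.
- reader: The luminometer: pale bench instrument, fixed, 190 mm deep (x), 220 mm wide (y), 130 mm high; origin on the bench under its centre, x axis from its front (door, display) to its back, y to its left. Only the port stands on its roof.
- door (a joint): Chamber door: grey panel in the reader's front, 150 mm wide, 100 mm high, 13 mm thick, top edge 116 mm above the bench, hinged at its left. 0 is shut; grows as the free edge swings out toward the robot; starts 0.55 to 0.95 rad open. Below about 0.08 rad a sprung roller catch resists with some 6 N at the free edge, then snaps the door to 0.
- door_hinge (a point): Point on the door's vertical hinge axis, half-way up the door (66 mm above the bench), fixed to the reader, with the reader's axes. The shut door reaches 152 mm from here along -y, its outer face 8 mm in front (-x).
- door_push (a point): Point on the door's outer face, good for pushing: 105 mm from the hinge, 96 mm above the bench. It swings with the door; its -x axis points out of the outer face, -y toward the free edge. A pale finger pull stands 11 mm proud along the free edge, 139 to 150 mm from the hinge.
- port_mouth (a point): Centre of the rim of the bayonet port: dark upright collar, 58 mm outside, 40 mm high, on the reader's roof; rim 170 mm above the bench; reader's axes. Bore 34.6 mm with two entry slots, 11 mm wide, front and back (along x). A sprung plunger 22 mm below the rim takes 3.5 N, growing to 6.5 N, to push down. 18 mm below the rim the slots open into a channel in which pins turn clockwise.
- shutter (a joint): Shutter inside the port, carried round by the source's pins: 0 closed, 1.57 rad (a quarter turn clockwise from above) is the open stop. A return spring pulls it to 0, with 0.08 N m at 0 and 0.18 N m at the stop. The pins have about 0.08 rad of play in it.
- source_grip (a point): Middle of the blue grip on top of the reference light source (80 mm tall, about 0.13 kg, upright in its cup). The grip is a flat bar 44 mm long (x), 14 mm thick (y), from 24 mm below this point to 16 mm above it; z up. Pressed home in the port, the source's flange lies on the port's rim and this point is 30 mm above the rim; sprung up under the lip it is 34 mm above.
- source_nose (a point): Centre of the source's lower end, 64 mm below the grip point, same axes. The barrel is 30 mm wide, chamfered 3.5 mm, up to a black flange (48 mm wide, from 34 to 40 mm above this point). Two round pins, 7 mm thick, stand out along x, in line with the grip, to 21.5 mm from the axis, centred 9 mm above this point. Either way round fits.
- cup: Low grey parking cup, fixed, 80 mm wide, rim 26 mm above the bench, in which the source stands; it lifts straight out. Origin under its centre.
- reagent_bottle: Bystander: bottle of pink liquid with a blue cap, 80 mm wide, 141 mm tall; origin under its centre.
- wash_bottle: Bystander: clear wash bottle with a bent spout, 87 mm wide, 250 mm tall; origin under its centre.
- tip_box: Bystander: pipette tip box, black base and clear lid, 92 x 124 x 73 mm; origin under its centre.
- timer: Bystander: white bench timer, 66 x 68 x 21 mm; origin under its centre.
- vial_a: Bystander: amber vial, 24 mm wide, 54 mm tall; origin under its centre.
- vial_b: Bystander: amber vial, 24 mm wide, 54 mm tall; origin under its centre.
- green_marker: Bystander: marker pen with a green cap, 138 mm long, 13 mm thick; origin under its centre.
Things that resemble listed ones, but are neither listed nor needed, are in the scene too. What is shaped like the part that bears source_grip but green or pink is not meant.

How it is judged:
By the outcome, as a careful person would: the job done as asked, in the order asked, and still so for the second after the job is handed in, while the arm keeps its last pose, push and grip.
It also fails if it takes over 67 s, if anything falls off the work surface, if the arm or the gripper's body presses on something with over 40 N, if the wrist force passes 120 N, or if a joint passes its speed limit or range.

### The arm

A 6-joint arm with a two-finger parallel gripper is mounted at the origin on a cart in front of the work surface, level with it; the furniture and walls round the work are solid. World frame = base frame: x ahead of the robot, y to its left, z up, the work surface at z = 0. Lengths are in m, angles in rad, forces in N, time in s.
With the tool pointing down it reaches from about 0.275 to 0.85 m from the base axis. Payload 5.2 kg.
Tool frame: the origin (TCP) lies at the very end of the fingers, on their centre line; the grasp point (between the pads) lies 19 mm behind it; z points along the fingers, y is the line along which they close (so a half turn about z gives the same grasp; the last joint's range is limited). The gripper opens to 85 mm and grips with 20 to 120 N. Pads are 22 mm wide; open, the fingers measure 114 mm over their backs; the gripper's body (76 mm by 85 mm) begins 54 mm behind the grasp point. The pads swing forward as they close: fully open they stand 13 mm farther back than shut.
Start: joints at [0.958, 0.259, 1.535, -0, 1.348, -0.203], TCP at [0.219, 0.504, 0.231] pointing down, gripper open.
Joint ranges: [-3.14, 3.14], [-0.91, 2.08], [0.19, 2.58], [-1.22, 4.36], [0.22, 2.71], [-3.12, 3.12]. Speed limits (rad/s): [2.57, 2.57, 3.14, 3.14, 3.14, 3.14].

### API

Orientations are given as [roll, pitch, yaw] about the fixed x, y, z axes, in that order (R = Rz(yaw) Ry(pitch) Rx(roll)).
In Python, from workcell import ctrl, read_camera, boxes_of, mark_of gives the robot as it stands.
- The arm moves only by the tool arm_command, never from a script. Its argument "moves" is a list of rows, each a list of 5 numbers: the shift along the tool's x, y, z scaled (see below), then the turn about the tool's z scaled (see below), then the closure, from 0 (fully open) to 1 (shut). A call has 1 to 10 rows; each row shifts and turns the commanded pose from where the row before left it, along the tool's axes as they then stand; what a row does not reach is not made up. The controller multiplies each number of a shift by 0.05 m and each number of a turn by 0.12 rad. A row lasts 1/10 s, in which the tool goes at most 50 mm and 8.59 degrees, less where a joint would pass 70% of its speed; a pose out of reach is approached as far as the arm can. A call with a number of a shift or a turn outside -1 to 1 is refused whole. A call with a gripper value outside its range is refused whole. The fingers move at their own pace and stop on an object; "squeeze" is the grip in N (left out, the last holds). Time passes only in rows, so rows that do not move let the fingers close. It gives the time, the measured TCP pose, the force, the opening and the grip force at its end, in the units of the state.
- ctrl.get_state(): the state, without advancing time (a new reading comes with each control period).
- read_camera(name): name is "side" or "top"; returns a dict with "frame" (400x640x3 uint8, blue, green, red), "z_map" (400x640 float32, m along the optical axis (not along the pixel's ray), 0 where there is no reading), "K" (3x3 intrinsics, pixels), "distortion" ([k1, k2, p1, p2, k3] as OpenCV has them; the pictures are not rectified), "eye" and "attitude" of the camera in the world. Camera axes: x right, y up, looking along -z (the intrinsics and any distortion apply to the point x, -y, -z); pixel columns grow to the right and rows downward; lengths in m; the calibration is good to about 2 mm. A picture is of the moment at which its call begins.
- ctrl.hand_in(): hands the job in; it is judged then, once.
Trained networks look in the newest picture that a camera, given by its name, has taken for a name from the list of things; names that differ only in an ending like _2 or _b are one class to them, and where a whole thing is asked for, a point or a joint stands for the part that bears it (a point fixed in the world has none). Each returns a list of dicts, best first, with "score" (0 to 1); they miss things now and then, are a little off and sometimes report something else, mostly with a low value. They report only what shows in the picture. A call takes as long as a camera call. They do not tell look-alikes from the thing itself.
- boxes_of(camera, query): "uv" ([column, row] in pixels, amid what is visible of it).
- mark_of(camera, query): "uv" ([column, row] in pixels: a listed point, or the origin of a listed thing).
The state is a dict: "time_s": time; "joints": joint angles; "joint_velocities": joint speeds; "effort": joint torques, N m; "tcp_pos": TCP position; "tcp_rot": TCP orientation; "ft_force": force on the tool from outside, world axes, zero at the start; "wrist_torque": the same for the moment, N m; "opening": finger opening in m; "grasp_force": force on a finger pad.
Only numpy, scipy, OpenCV 4.12 (cv2) and the standard library are available. Lean on these libraries where they do the work, as an engineer would, in place of code of your own. Each camera call takes 0.05 s, during which the arm holds its last target. There are 200 camera calls.

## Working session

There is one attempt and no reset: what is moved stays moved. The work goes in short steps, Python scripts to look and compute and a tool call to move; the robot and the scene stay as the last step left them, time stands still between calls to the robot, and variables do not carry over. Pictures are saved under pics/ and viewed, at most 10 in all, crops included, and the job is handed in when it is done.

Besides the shell and the picture viewer there is one more tool, called as name([rows], argument=value, ...), one row to a line, values as JSON. arm_command: Moves the arm, as the interface text tells. Its arguments: {"type":"object","properties":{"moves":{"type":"array","items":{"type":"array","items":{"type":"number","minimum":-1,"maximum":1}}},"squeeze":{"type":"number"}},"required":["moves"]}

```bash
ls; mkdir -p pics
cat > h.py <<'E'
import numpy as np, cv2
from scipy.spatial.transform import Rotation as R
from workcell import ctrl, read_camera, boxes_of, mark_of
def rot(c):
    a=np.array(c["attitude"],float)
    if a.shape==(3,3): return a
    return (R.from_quat(a) if a.size==4 else R.from_euler('xyz',a)).as_matrix()
def ray(c,uv):
    p=cv2.undistortPoints(np.array([[uv]],float),np.array(c["K"]),np.array(c["distortion"]))[0,0]
    return rot(c)@np.array([p[0],-p[1],-1.0])
def atz(c,uv,z):
    d=ray(c,uv); e=np.array(c["eye"]); return e+d*(z-e[2])/d[2]
def dep(c,uv):
    u,v=map(int,np.round(uv)); w=c["z_map"][max(v-2,0):v+3,max(u-2,0):u+3]; w=w[w>0]
    return np.array(c["eye"])+ray(c,uv)*np.median(w) if w.size else None
def proj(c,P):
    q=rot(c).T@(np.array(P,float)-np.array(c["eye"])); q=np.array([q[0],-q[1],-q[2]])
    return cv2.projectPoints(q[None],np.zeros(3),np.zeros(3),np.array(c["K"]),np.array(c["distortion"]))[0].ravel()
E
python3 - <<'E'
from h import *
np.set_printoptions(precision=3,suppress=True)
for n in("side","top"):
    c=read_camera(n); cv2.imwrite(f"pics/{n}0.png",c["frame"]); print(n,c["eye"],c["attitude"],c["K"])
    for q in ["reader","door","door_hinge","door_push","port_mouth","source_grip","source_nose","cup","reagent_bottle","wash_bottle","tip_box"]:
        for r in mark_of(n,q)[:3]: print(q,np.round(r["uv"]),round(r["score"],2),dep(c,r["uv"]) if 0<r["uv"][0]<640 and 0<r["uv"][1]<400 else '')
print(ctrl.get_state())
E
```

```text
pics
side [0.118 1.102 0.679] [ 1.124  0.008 -2.801] [[432.292   0.    321.631]
 [  0.    432.292 203.155]
 [  0.      0.      1.   ]]
reader [271. 258.] 0.71 [0.563 0.256 0.069]
reader [348. 190.] 0.69 [ 0.522 -0.318  0.028]Traceback (most recent call last):
  File "<stdin>", line 6, in <module>
ValueError: it knows: cup, door_hinge, door_push, green_marker, port_mouth, reader, reagent_bottle, source_grip, source_nose, timer, tip_box, vial, wash_bottle
```

Run:
```python
from h import *
np.set_printoptions(precision=3,suppress=True)
for n in("side","top"):
    c=read_camera(n); cv2.imwrite(f"pics/{n}0.png",c["frame"]); print(n,c["eye"],c["attitude"])
    for q in ["reader","door_hinge","door_push","port_mouth","source_grip","source_nose","cup","reagent_bottle","wash_bottle","tip_box","timer","vial"]:
        for r in mark_of(n,q)[:3]: print(q,np.round(r["uv"]),round(r["score"],2),dep(c,r["uv"]) if 0<r["uv"][0]<640 and 0<r["uv"][1]<400 else '')
print(ctrl.get_state())
```

```text
side [0.118 1.102 0.679] [ 1.124  0.008 -2.801]
reader [270. 259.] 0.93 [0.564 0.256 0.065]
door_hinge [290. 261.] 0.97 [0.514 0.243 0.062]
door_push [318. 236.] 0.89 [0.464 0.168 0.104]
port_mouth [264. 209.] 0.82 [0.623 0.162 0.158]
source_grip [357. 205.] 0.76 [ 0.431 -0.107  0.076]
source_grip [339. 222.] 0.66 [ 0.458 -0.     0.064]
source_grip [368. 224.] 0.49 [0.37  0.002 0.072]
source_nose [341. 235.] 0.75 [0.45  0.004 0.02 ]
source_nose [366. 245.] 0.56 [0.242 0.563 0.347]
cup [358. 224.] 0.46 [ 0.422 -0.084  0.017]
cup [352. 316.] 0.43 [0.321 0.333 0.007]
cup [320. 197.] 0.2 [ 0.546 -0.077  0.099]
reagent_bottle [318. 198.] 0.72 [ 0.544 -0.054  0.107]
tip_box [356. 225.] 0.72 [ 0.428 -0.084  0.015]
tip_box [346. 189.] 0.59 [ 0.53  -0.318  0.03 ]
timer [350. 192.] 0.4 [ 0.515 -0.319  0.017]
vial [351. 315.] 0.79 [0.323 0.335 0.009]
vial [330. 333.] 0.7 [0.352 0.403 0.005]
vial [359. 207.] 0.18 [ 0.424 -0.102  0.07 ]
top [ 0.383 -0.008  1.3  ] [ 0.099 -0.008 -1.556]
reader [278. 171.] 0.7 [0.591 0.128 0.13 ]
door_hinge [244. 194.] 0.82 [0.518 0.238 0.115]
door_hinge [205. 239.
[... 509 characters left out ...]
2 -0.104  0.085]
tip_box [423. 196.] 0.7 [ 0.527 -0.354  0.073]
timer [428. 231.] 0.78 [ 0.409 -0.386  0.018]
timer [278. 168.] 0.19 [0.602 0.131 0.131]
vial [204. 239.] 0.62 [0.37  0.398 0.002]
vial [226. 255.] 0.53 [0.315 0.317 0.004]
{'time_s': 1.4, 'joints': array([ 0.958,  0.259,  1.535,  0.   ,  1.348, -0.203]), 'joint_velocities': array([ 0.001, -0.001,  0.001,  0.   , -0.001,  0.   ]), 'effort': array([  0.   , -44.592, -29.089,  -0.   ,   0.001,   0.   ]), 'tcp_pos': array([0.219, 0.504, 0.231]), 'tcp_rot': array([-3.142, -0.   ,  2.732]), 'ft_force': array([-0.512, -0.296, -0.278]), 'wrist_torque': array([ 0.015, -0.011, -0.001]), 'grasp_force': 0.0, 'opening': 0.08579115440221377}
```

View pics/side0.png

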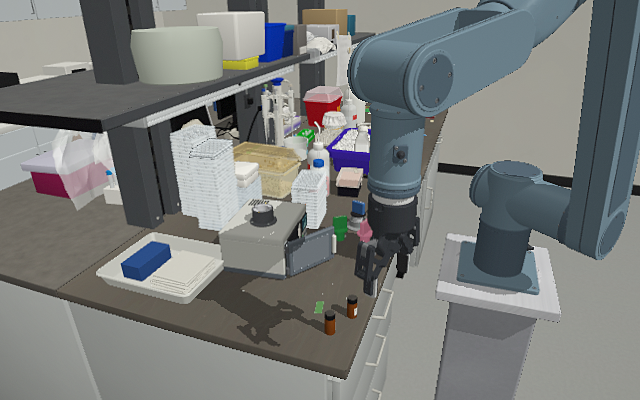

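View pics/top0.png

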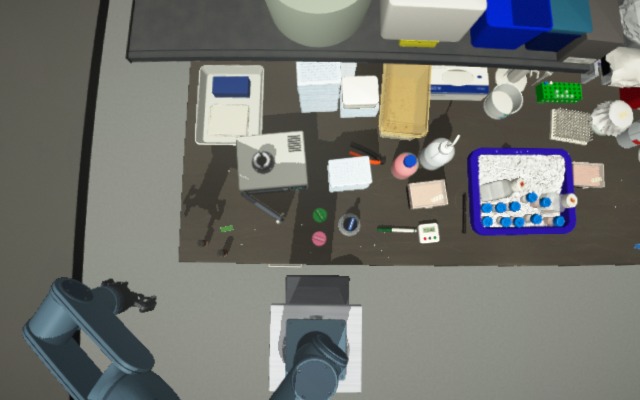

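Side view: reader (265,240), door open toward the robot (310,255), port (263,212). Candidates for the source in the top view are blue in a cup (350,224), green (320,214) and pink (319,239). I choose the blue one in the cup and check it in a close crop.

Run:
```python
from h import *
np.set_printoptions(precision=4,suppress=True)
c=read_camera("top"); f=c["frame"]
a=cv2.resize(f[120:230,225:325],None,fx=4,fy=4,interpolation=cv2.INTER_CUBIC)
b=cv2.resize(f[200:250,325:375],None,fx=8,fy=8,interpolation=cv2.INTER_CUBIC)
im=np.zeros((440,800,3),np.uint8); im[:,:400]=a; im[:400,400:]=b; cv2.imwrite("pics/crop.png",im)
# cloud
def cloud(c):
    v,u=np.mgrid[0:400,0:640]; p=cv2.undistortPoints(np.stack([u.ravel(),v.ravel()],1).astype(float)[:,None],np.array(c["K"]),np.array(c["distortion"]))[:,0]
    d=np.c_[p[:,0],-p[:,1],-np.ones(len(p))]@rot(c).T
    z=c["z_map"].ravel(); return np.array(c["eye"])+d*z[:,None], z>0
P,ok=cloud(c)
def rect(m,name):
    q=P[m&ok]; r=cv2.minAreaRect(q[:,:2].astype(np.float32)*1000); print(name,len(q),r, np.median(q,0),cv2.boxPoints(r).tolist()); return q
x,y,z=P.T; nr=(abs(x-.6)<.2)&(abs(y-.14)<.17)
rect(nr&(z>.120)&(z<.140),"roof")
rect(nr&(z>.160)&(z<.18),"rim")
q=rect(nr&(z>.09)&(z<.119)&(x<.515),"doortop")
near=(abs(x-.43)<.05)&(abs(y+.105)<.05)
q=rect(near&(z>.065)&(z<.09),"grip"); rect(near&(z>.015)&(z<.032),"cup"); rect(near&(z>.045)&(z<.06),"flange?")
blue=(f[...,0].astype(int)-f[...,2]>50).ravel()
rect(near&blue,"blue"); print(np.sort(P[near&blue][:,2])[-12:])
c=read_camera("side"); P,ok=cloud(c);x,y,z=P.T;f=c["frame"]
near=(abs(x-.43)<.05)&(abs(y+.105)<.05); blue=(f[...,0].astype(int)-f[...,2]>50).ravel()
if (near&blue).sum()>5: rect(near&blue,"blue side"); 
nr=(abs(x-.6)<.2)&(abs(y-.14)<.17)
rect(nr&(z>.160)&(z<.18),"rim"); rect(nr&(z>.120)&(z<.140),"roof")
# door outer face plane pts
for n in("top","side"):
    for s in ("port_mouth",):
        print(atz(read_camera(n),mark_of(n,s)[0]["uv"],.17))
    print(n,"push",atz(read_camera(n),mark_of(n,"door_push")[0]["uv"],.096),"hinge",atz(read_camera(n),mark_of(n,"door_hinge")[0]["uv"],.066))
    print([ (r["score"],atz(c,r["uv"],.064)) for c in [read_camera(n)] for r in mark_of(n,"source_grip")[:3]])
```

```text
roof 3412 ((581.695068359375, 149.43975830078125), (274.0717468261719, 220.5928497314453), 5.710525035858154) [0.6264 0.1455 0.1304] [[434.3644714355469, 245.5533905029297], [456.3140563964844, 26.055278778076172], [729.025634765625, 53.32612609863281], [707.0760498046875, 272.8242492675781]]
rim 168 ((621.1165771484375, 177.6403350830078), (54.8101692199707, 52.51726150512695), 3.658658027648926) [0.6221 0.1766 0.17  ] [[592.0917358398438, 202.09666442871094], [595.4429321289062, 149.6864471435547], [650.1414184570312, 153.1840057373047], [646.7902221679688, 205.59422302246094]]
doortop 168 ((476.46417236328125, 179.4888458251953), (138.46578979492188, 22.926851272583008), 54.11239242553711) [0.4742 0.1719 0.1147] [[426.5927429199219, 130.11837768554688], [445.1673278808594, 116.6787109375], [526.3355712890625, 228.85931396484375], [507.7610168457031, 242.29898071289062]]
grip 53 ((431.3309631347656, -108.52821350097656), (13.13691234588623, 42.702903747558594), 72.23600006103516) [ 0.4313 -0.1095  0.0861] [[408.9934997558594, -108.26922607421875], [449.6603698730469, -121.297760009
[... 1393 characters left out ...]
]
rim 183 ((619.2105102539062, 179.46713256835938), (56.501407623291016, 55.6785774230957), 64.71715545654297) [0.617  0.1846 0.1665] [[581.9724731445312, 165.81234741210938], [632.3175659179688, 142.03274536132812], [656.4485473632812, 193.12191772460938], [606.1034545898438, 216.90151977539062]]
roof 2203 ((631.1088256835938, 121.40797424316406), (181.42218017578125, 295.97149658203125), 5.237361907958984) [0.609  0.1944 0.1279] [[527.2680053710938, 260.49560546875], [554.2848510742188, -34.240234375], [734.9496459960938, -17.679656982421875], [707.9328002929688, 277.0561828613281]]Traceback (most recent call last):
  File "<stdin>", line 31, in <module>
IndexError: list index out of range
```

View pics/crop.png

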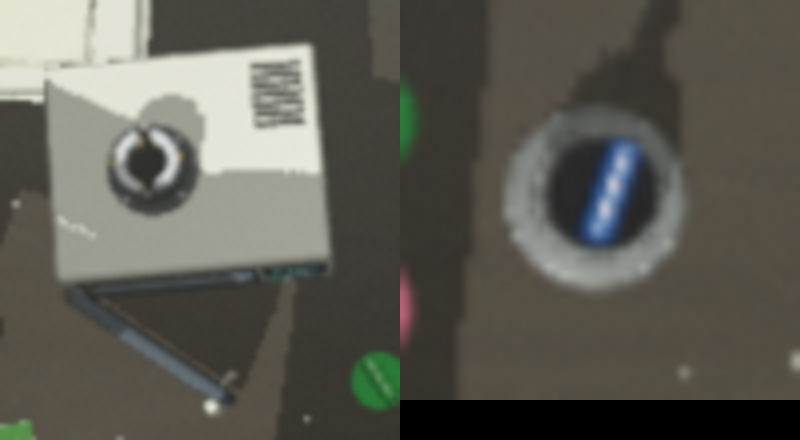

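The crop confirms the blue bar in its cup (top px ~350,224), bar yaw about -18°. The door is hinged at px (242,192) with its free edge at (280,220).

```bash
cat >> h.py <<'E'
def cloud(c):
    v,u=np.mgrid[0:400,0:640]; p=cv2.undistortPoints(np.stack([u.ravel(),v.ravel()],1).astype(float)[:,None],np.array(c["K"]),np.array(c["distortion"]))[:,0]
    d=np.c_[p[:,0],-p[:,1],-np.ones(len(p))]@rot(c).T
    z=c["z_map"].ravel(); return (np.array(c["eye"])+d*z[:,None])[z>0]
E
python3 - <<'E'
from h import *
np.set_printoptions(precision=4,suppress=True)
for n in("top","side"):
    c=read_camera(n)
    for s,z in (("door_hinge",.066),("door_push",.096),("port_mouth",.17),("source_grip",.07)):
        print(n,s,[(round(r["score"],2),atz(c,r["uv"],z)) for r in mark_of(n,s)[:2]])
    P=cloud(c);x,y,z=P.T
    th=np.radians(5.7); ex=np.array([np.cos(th),np.sin(th)]);ey=np.array([-ex[1],ex[0]])
    C=np.array([.6235,.1536]); l=np.c_[(P[:,:2]-C)@ex,(P[:,:2]-C)@ey]
    m=(z>.123)&(z<.137)&(abs(l[:,0])<.15)&(abs(l[:,1])<.15); print("roof l x",np.percentile(l[m,0],[.5,2,98,99.5]),"y",np.percentile(l[m,1],[.5,2,98,99.5]))
    m=(z>.02)&(z<.119)&(l[:,0]<-.1)&(l[:,0]>-.25)&(abs(l[:,1])<.15)
    q=l[m]; vx,vy,x0,y0=cv2.fitLine(q.astype(np.float32),cv2.DIST_HUBER,0,.001,.001).ravel(); print("door line local",m.sum(),vx,vy,x0,y0,"ang",np.arctan2(vy,vx), q[np.argmax(q[:,1])],q[np.argmin(q[:,0])])
    nrm=np.array([vy,-vx]); d=(q-[x0,y0])@nrm; print("perp spread",np.percentile(d,[2,25,50,75,98]))
E
```

```text
top door_hinge [(0.7, array([0.52  , 0.2551, 0.066 ])), (0.43, array([ 0.4131, -0.2554,  0.066 ]))]
top door_push [(0.76, array([0.4644, 0.1788, 0.096 ]))]
top port_mouth [(0.66, array([0.6139, 0.1813, 0.17  ]))]
top source_grip [(0.72, array([ 0.4619, -0.0136,  0.07  ])), (0.59, array([0.3797, 0.0037, 0.07  ]))]
roof l x [-0.0825 -0.0805  0.0896  0.0931] y [-0.1091 -0.1061  0.1045  0.1083]
door line local 375 0.25376958 0.9672647 -0.1687216 -0.057579346 ang 1.3142209 [-0.1025  0.0959] [-0.2499 -0.125 ]
perp spread [-0.0585 -0.0198 -0.002   0.0132  0.0305]
side door_hinge [(0.76, array([0.5097, 0.2384, 0.066 ]))]
side door_push [(0.56, array([0.4613, 0.157 , 0.096 ])), (0.42, array([ 0.4715, -0.166 ,  0.096 ]))]
side port_mouth []
side source_grip [(0.78, array([0.457 , 0.0115, 0.07  ])), (0.64, array([ 0.3692, -0.0034,  0.07  ]))]
roof l x [-0.0843 -0.0827  0.0896  0.093 ] y [-0.1063 -0.102   0.109   0.111 ]
door line local 1739 0.61940396 0.78507245 -0.13766822 0.054998025 ang 0.90281314 [-0.1005  0.1068] [-0.2498 -0.1141]
perp spread [-0.0087 -0.0012  0.0002  0.0024  0.0911]
```

arm_command([
  [0,0,0,0,1],
  [0.0,-1,0,0,1],
  [0,-1,0,0,1],
  [0,-1,0,0,1],
  [0,-1,0,0,1],
])

```text
time_s: 2.6
tcp_pos: [0.1385, 0.3194, 0.231]
tcp_rot: [-3.141, 0.0, 2.732]
ft_force: [0.5, -0.1, 0.8]
opening: 0.0125
grasp_force: 0.0
```

arm_command([
  [-0.9,-0.06,0.3,0,1],
  [-0.9,-0.06,0.3,0,1],
  [-0.9,-0.06,0.3,0,1],
  [-0.9,-0.06,0.4,0,1],
  [-0.9,-0.06,0.5,0,1],
  [-0.9,-0.06,0.6,0,1],
  [-0.9,-0.04,0.6,0,1],
  [0,0,0,-1,1],
  [0,0,0,-1,1],
  [0,0,0,-1,1],
])

```text
time_s: 3.6
tcp_pos: [0.4133, 0.1805, 0.0861]
tcp_rot: [-3.141, -0.001, 3.096]
ft_force: [0.4, -0.6, 0.1]
opening: -0.0003
grasp_force: 0.0
```

arm_command([
  [-0.33,-0.2,0.1,0,1],
  [-0.33,-0.2,0,0,1],
  [-0.24,-0.15,0,0,1],
  [-0.24,-0.15,0,0,1],
  [-0.2,-0.07,0,0,1],
  [-0.2,-0.07,0,0,1],
  [-0.12,-0.02,0,0,1],
  [-0.12,-0.02,0,0,1],
])

```text
time_s: 4.4
tcp_pos: [0.5001, 0.1325, 0.0816]
tcp_rot: [3.142, -0.0, 3.092]
ft_force: [-0.6, 1.6, 0.5]
opening: -0.0
grasp_force: 0.1
```

arm_command([
  [-0.06,-0.01,0,0,1],
  [-0.06,-0.01,0,0,1],
])

```text
time_s: 4.6
tcp_pos: [0.5056, 0.1315, 0.0816]
tcp_rot: [3.142, -0.0, 3.092]
ft_force: [0.4, 0.1, 0.1]
opening: -0.0001
grasp_force: 0.1
```

arm_command([
  [-0.08,0,0,0,1],
  [-0.08,0,0,0,1],
])

```text
time_s: 4.8
tcp_pos: [0.5125, 0.1311, 0.0815]
tcp_rot: [-3.142, -0.002, 3.092]
ft_force: [-0.2, -0.4, 0.1]
opening: 0.0001
grasp_force: 0.0
```

arm_command([
  [-0.08,0,0,0,1],
  [0,0,0,0,1],
])

```text
time_s: 5.0
tcp_pos: [0.516, 0.1309, 0.0813]
tcp_rot: [-3.141, -0.004, 3.092]
ft_force: [-6.3, -0.2, 3.3]
opening: -0.0001
grasp_force: 3.0
```

arm_command([
  [-0.06,0,0,0,1],
  [-0.06,0,0,0,1],
  [0,0,0,0,1],
])

```text
time_s: 5.3
tcp_pos: [0.5162, 0.1309, 0.0809]
tcp_rot: [-3.141, -0.015, 3.093]
ft_force: [-22.3, 0.1, 16.3]
opening: 0.0001
grasp_force: 11.1
```

Run:
```python
from h import *
np.set_printoptions(precision=4,suppress=True)
c=read_camera("side"); P=cloud(c);z=P[:,2]
th=np.radians(5.7); ex=np.array([np.cos(th),np.sin(th)]);ey=np.array([-ex[1],ex[0]])
C=np.array([.6235,.1536]); l=np.c_[(P[:,:2]-C)@ex,(P[:,:2]-C)@ey]
m=(z>.025)&(z<.1)&(l[:,0]<-.06)&(l[:,0]>-.17)&(abs(l[:,1])<.15); q=l[m]
for a in np.arange(-.1,.1,.02): 
    k=q[(q[:,1]>a)&(q[:,1]<a+.02)]; print(round(a,2),len(k),np.percentile(k[:,0],[10,50,90]) if len(k) else '')
cv2.imwrite("pics/door.png",cv2.resize(c["frame"][160:310,200:400],None,fx=4,fy=4))
```

```text
-0.1 0 
-0.08 0 
-0.06 21 [-0.1077 -0.1018 -0.0736]
-0.04 31 [-0.1087 -0.0996 -0.0987]
-0.02 78 [-0.1204 -0.1026 -0.0991]
0.0 63 [-0.1102 -0.0995 -0.0986]
0.02 51 [-0.1001 -0.0992 -0.0984]
0.04 50 [-0.1003 -0.0996 -0.0989]
0.06 61 [-0.1004 -0.0994 -0.0987]
0.08 145 [-0.0998 -0.0968 -0.085 ]
```

View pics/door.png

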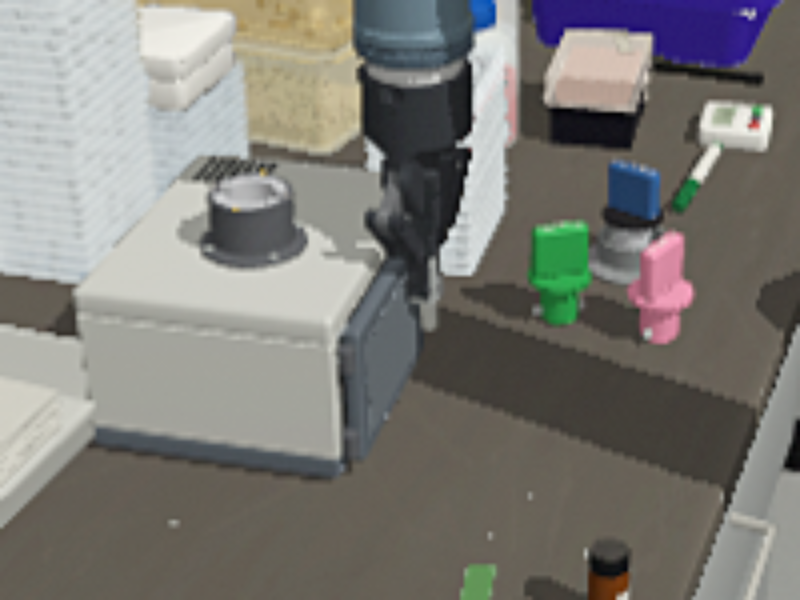

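The image shows the door lying flush along the front (face uniform at local x about -0.0995), and the source, a blue grip, at crop (635,195). Now I retreat and move toward the source.

arm_command([
  [0.4,0,0,0,1],
  [0.6,0,0,0,1],
  [0.6,0,-0.6,0,1],
  [0,0,-1,0,1],
  [0,-0.8,-1,0,0.6],
  [0,-0.9,0,0,0.4],
  [0,0,0,1,0.4],
  [0,0,0,1,0.4],
  [0,0,0,0.2,0.4],
])

```text
time_s: 6.25
tcp_pos: [0.4405, 0.0576, 0.2011]
tcp_rot: [3.141, 0.001, 2.825]
ft_force: [-1.1, 1.4, -0.5]
opening: 0.0514
grasp_force: 0.0
```

```bash
cat > look.py <<'E'
from h import *
np.set_printoptions(precision=4,suppress=True)
for n in("side","top"):
    c=read_camera(n); P=cloud(c);z=P[:,2]; f=c["frame"].astype(int)
    th=np.radians(5.7); ex=np.array([np.cos(th),np.sin(th)]);ey=np.array([-ex[1],ex[0]])
    C=np.array([.6235,.1536]); l=np.c_[(P[:,:2]-C)@ex,(P[:,:2]-C)@ey]
    m=(z>.025)&(z<.118)&(l[:,0]<-.06)&(l[:,0]>-.25)&(abs(l[:,1])<.12); q=l[m]
    print(n,"door",[(round(a,2),np.percentile(q[(q[:,1]>a)&(q[:,1]<a+.03)][:,0],[5,50]) if ((q[:,1]>a)&(q[:,1]<a+.03)).any() else None) for a in np.arange(-.09,.09,.03)])
    B=(f[...,0]-f[...,2]>50).ravel()[c["z_map"].ravel()>0]
    k=P[B&(abs(P[:,0]-.43)<.05)&(abs(P[:,1]+.105)<.05)]
    if len(k)>10:
        t=k[k[:,2]>np.max(k[:,2])-.008]
        print("blue",len(k),k.min(0),k.max(0),"top",len(t),cv2.minAreaRect(t[:,:2].astype(np.float32)*1000))
    g=P[(z>.163)&(z<.178)&(np.hypot(P[:,0]-.621,P[:,1]-.178)<.04)]
    print("rim",len(g),cv2.minEnclosingCircle(g[:,:2].astype(np.float32)*1000) if len(g) else '')
    print("port",[(round(r["score"],2),atz(c,r["uv"],.17)) for r in mark_of(n,"port_mouth")[:2]])
    cv2.imwrite(f"pics/{n}_l.png",c["frame"])
E
python3 look.py
```

```text
side door [(np.float64(-0.09), array([-0.0865, -0.0843])), (np.float64(-0.06), array([-0.1087, -0.1001])), (np.float64(-0.03), array([-0.1005, -0.0992])), (np.float64(0.0), array([-0.1006, -0.0994])), (np.float64(0.03), array([-0.1005, -0.0992])), (np.float64(0.06), array([-0.1005, -0.0992]))]
blue 139 [ 0.4081 -0.1204  0.0482] [ 0.4507 -0.0955  0.0869] top 36 ((429.2876281738281, -107.257568359375), (18.736562728881836, 43.86671829223633), 66.14891052246094)
rim 148 ((619.9541015625, 179.16062927246094), 29.82128143310547)
port [(0.95, array([0.6145, 0.1851, 0.17  ])), (0.16, array([0.3527, 0.1699, 0.17  ]))]
top door [(np.float64(-0.09), array([-0.0851, -0.0842])), (np.float64(-0.06), array([-0.0845, -0.0839])), (np.float64(-0.03), None), (np.float64(0.0), None), (np.float64(0.03), array([-0.0889, -0.0857])), (np.float64(0.06), array([-0.0987, -0.0956]))]
blue 42 [ 0.4116 -0.1202  0.0441] [ 0.448  -0.0998  0.0928] top 30 ((431.09844970703125, -109.26371002197266), (11.294721603393555, 38.63531494140625), 71.94210815429688)
rim 161 ((621.5509643554688, 179.97134399414062), 28.901039123535156)
port [(0.9, array([0.6206, 0.1756, 0.17  ])), (0.17, array([0.3684, 0.3282, 0.17  ]))]
```

arm_command([
  [-0.21,-0.8,0,0,0.4],
  [-0.21,-0.8,0,0,0.4],
  [-0.21,-0.8,0,0,0.4],
  [-0.21,-0.82,0.4,0,0.4],
  [0,0,0.8,0,0.4],
  [0,0,0.6,0,0.4],
  [0,0,0,0,0.4],
])

```text
time_s: 7.15
tcp_pos: [0.4273, -0.1066, 0.1073]
tcp_rot: [3.14, -0.008, 2.829]
ft_force: [0.5, -0.5, -0.3]
opening: 0.0513
grasp_force: 0.0
```

arm_command([
  [-0.06,-0.02,0.5,0,0.4],
  [0,0,0.4,0,0.4],
  [0,0,0.21,0,0.4],
  [0,0,0,0,0.4],
  [0,0,0,0,1],
  [0,0,0,0,1],
  [0,0,0,0,1],
  [0,0,0,0,1],
], squeeze=60)

```text
time_s: 7.95
tcp_pos: [0.4336, -0.1101, 0.0563]
tcp_rot: [-3.141, 0.002, 2.828]
ft_force: [-1.3, 0.9, 7.0]
opening: 0.0132
grasp_force: 60.3
```

arm_command([
  [0,0,-0.3,0,1],
  [0,0,-0.8,0,1],
  [0,0,-1,0,1],
  [0,0,-1,0,1],
  [0,0,-0.6,0,1],
  [0,0,0,0,1],
], squeeze=90)

```text
time_s: 8.55
tcp_pos: [0.435, -0.111, 0.2451]
tcp_rot: [-3.14, 0.01, 2.828]
ft_force: [1.5, 0.7, -2.0]
opening: 0.0126
grasp_force: 88.0
```

```bash
cat > held.py <<'E'
from h import *
np.set_printoptions(precision=4,suppress=True)
s=ctrl.get_state(); t=s["tcp_pos"]; print(t,s["tcp_rot"],s["opening"],s["grasp_force"],s["ft_force"])
for n in("side","top"):
    c=read_camera(n); P=cloud(c); f=c["frame"].astype(int); k=c["z_map"].ravel()>0
    B=(f[...,0]-f[...,2]>50).ravel()[k]; m=(np.hypot(P[:,0]-t[0],P[:,1]-t[1])<.04)
    b=P[m&B&(P[:,2]<t[2]+.06)]; print(n,"blue z",np.percentile(b[:,2],[0,5,50,95,100]) if len(b) else '')
    q=P[m&(P[:,2]<t[2]+.01)&(P[:,2]>t[2]-.07)]
    for h in np.arange(-.07,.01,.004):
        w=q[(q[:,2]>t[2]+h)&(q[:,2]<t[2]+h+.004)]
        if len(w)>2: print(n,round(h,3),len(w),w[:,:2].min(0)-t[:2],w[:,:2].max(0)-t[:2])
    u=proj(c,t); x,y=int(u[0]),int(u[1])
    cv2.imwrite(f"pics/held_{n}.png",cv2.resize(c["frame"][max(y-40,0):y+40,max(x-50,0):x+50],None,fx=6,fy=6,interpolation=cv2.INTER_CUBIC))
    print(n,u,[ (round(r["score"],2),r["uv"]) for r in mark_of(n,"source_nose")[:3]],[ (round(r["score"],2),r["uv"]) for r in mark_of(n,"source_grip")[:3]])
E
python3 held.py
```

```text
[ 0.435  -0.111   0.2451] [-3.1397  0.0097  2.8279] 0.012601979914580716 88.0337905883789 [ 1.5097  0.6758 -2.0261]
side blue z [0.2301 0.2371 0.2527 0.2718 0.2744]
side -0.054 3 [-0.0077  0.0059] [0.0062 0.0101]
side -0.05 8 [-0.0157  0.0048] [0.0084 0.0159]
side -0.046 10 [-0.0231 -0.0049] [0.0158 0.0147]
side -0.042 17 [-0.022  -0.0019] [0.0151 0.0178]
side -0.038 16 [-0.0177  0.0018] [0.0099 0.0173]
side -0.034 11 [-0.018   0.0035] [0.009  0.0159]
side -0.03 11 [-0.0177 -0.0017] [0.0086 0.0162]
side -0.026 14 [-0.0171  0.0012] [0.0103 0.017 ]
side -0.018 17 [-0.0259 -0.0001] [0.0186 0.0254]
side -0.014 42 [-0.0269 -0.0092] [0.0222 0.025 ]
side -0.01 12 [-0.0242 -0.0015] [0.0167 0.0121]
side -0.006 15 [-0.0239  0.0009] [0.0151 0.0192]
side -0.002 13 [-0.0243  0.0057] [0.0136 0.0137]
side 0.002 15 [-0.0253  0.003 ] [0.0147 0.0177]
side 0.006 16 [-0.0236 -0.0025] [0.0163 0.0218]
side [357.8937 153.8655] [(0.78, [364.2, 243.2]), (0.68, [339.6, 238.1]), (0.62, [360.7, 165.5])] [(0.83, [340.0, 221.6]), (0.72, [366.2, 223.5]), (0.68, [359.1, 147.7])]
top blue z 
top [356.0763 219.5956] [] [(0.62, [317.8, 236.8]), (0.54, [321.4, 215.3])]
```

View pics/held_side.png

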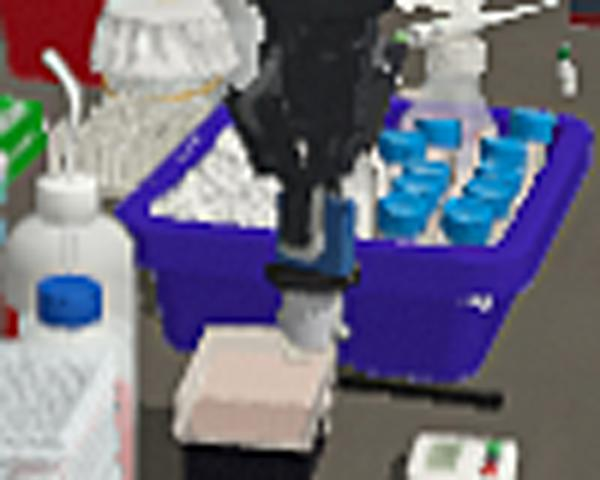

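arm_command([
  [0,0,-0.1,-0.9,1],
  [0,0,-0.1,-0.9,1],
  [0,0,-0.1,-0.9,1],
  [0,0,0,-0.73,1],
  [-0.5,0.6,0,0,1],
  [-0.6,0.75,0,0,1],
  [-0.6,0.75,0,0,1],
  [-0.6,0.75,0,0,1],
  [-0.6,0.75,0,0,1],
  [-0.6,0.75,0,0,1],
])

```text
time_s: 9.85
tcp_pos: [0.5859, 0.1256, 0.2534]
tcp_rot: [3.142, -0.003, -3.044]
ft_force: [1.2, -1.1, -1.3]
opening: 0.0128
grasp_force: 88.2
```

arm_command([
  [-0.4,0.5,0,0,1],
  [-0.3,0.4,0,0,1],
  [0,0,0,0,1],
  [0,0,0,0,1],
])

```text
time_s: 10.25
tcp_pos: [0.6154, 0.1722, 0.2531]
tcp_rot: [-3.141, -0.004, -3.043]
ft_force: [0.3, -0.1, -0.9]
opening: 0.0128
grasp_force: 88.3
```

```bash
python3 held.py
cat > both.py <<'E'
from h import *
import sys
ims=[]
for n in("side","top"):
    c=read_camera(n); x,y=proj(c,[.621,.179,.19]).astype(int)
    ims.append(cv2.resize(c["frame"][y-40:y+40,x-40:x+40],(400,400),interpolation=cv2.INTER_CUBIC))
cv2.imwrite(sys.argv[1],np.hstack(ims))
E
python3 both.py pics/b1.png
```

```text
[0.6154 0.1722 0.2531] [-3.1411 -0.0037 -3.0426] 0.012805187768675797 88.27914118766785 [ 0.3343 -0.1482 -0.9318]
side blue z [0.2446 0.2454 0.2629 0.2809 0.2832]
side -0.05 10 [-0.0164  0.0068] [0.0047 0.0132]
side -0.046 19 [-0.0234 -0.0033] [0.0125 0.0163]
side -0.042 24 [-0.023  -0.0076] [0.0157 0.0153]
side -0.038 18 [-0.0166 -0.0096] [0.0085 0.0149]
side -0.034 14 [-0.0198 -0.001 ] [0.0065 0.0156]
side -0.03 15 [-0.0192  0.0036] [0.0059 0.0168]
side -0.026 17 [-0.0181 -0.0003] [0.0051 0.0141]
side -0.018 18 [-0.0264 -0.0081] [0.0133 0.0232]
side -0.014 67 [-0.0273 -0.0191] [0.0187 0.0261]
side -0.01 21 [-0.0277 -0.0048] [0.0153 0.0113]
side -0.006 16 [-0.0245 -0.0026] [0.0136 0.0104]
side -0.002 19 [-0.027   0.0012] [0.0146 0.0143]
side 0.002 20 [-0.0263 -0.0011] [0.0183 0.0146]
side 0.006 25 [-0.0257 -0.0034] [0.017  0.0192]
side [262.3574 177.8839] [(0.67, [266.7, 194.0]), (0.67, [363.6, 241.9]), (0.56, [337.8, 235.7])] [(0.69, [263.2, 172.2]), (0.67, [338.6, 220.9]), (0.62, [366.0, 222.8])]
top blue z 
top -0.01 10 [-0.0145 -0.0231] [ 0.0033 -0.0172]
top -0.006 6 [-0.0118 -0.0237] [ 0.0028 -0.0175]
top [258.6606 155.4605] [] [(0.64, [429.1, 156.5]), (0.61, [318.1, 236.6]), (0.53, [318.3, 216.0])]
```

View pics/b1.png

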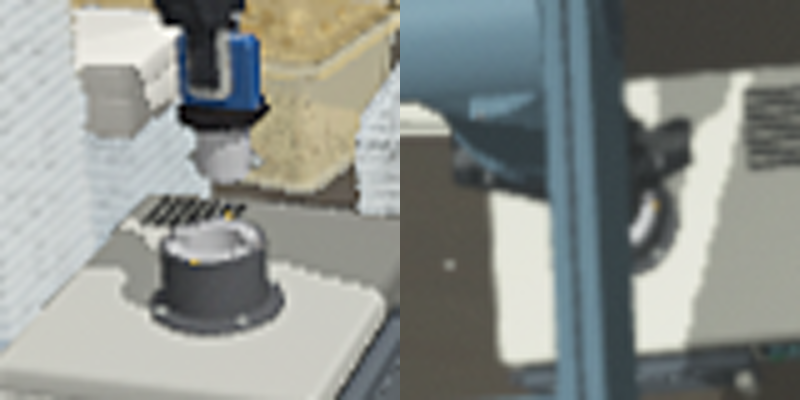

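Run:
```python
from h import *
np.set_printoptions(precision=4,suppress=True)
t=ctrl.get_state()["tcp_pos"]
A=[]
for i in range(3):
    c=read_camera("side"); A.append(cloud(c))
P=np.vstack(A)
x,y=proj(c,[.621,.179,.19]).astype(int)
a,b=[atz(c,(x-40+u/5,y-40+v/5),.17) for u,v in((230,215),(194,262))]; print("marks",a,b,(a+b)/2,np.degrees(np.arctan2(*(a-b)[1::-1])))
m=np.hypot(P[:,0]-.62,P[:,1]-.178)<.045; P=P[m]
from scipy.optimize import least_squares
def fit(lo,hi,r,g):
    q=P[(P[:,2]>lo)&(P[:,2]<hi)][:,:2]; q=q[(abs(np.hypot(*(q-g).T)-r)<.006)]
    s=least_squares(lambda p:np.hypot(*(q-p).T)-r,g,loss='soft_l1',f_scale=.001); print(len(q),r,s.x, np.sqrt(2*s.cost/len(q)))
fit(.142,.166,.029,np.array([.62,.179]))
fit(t[2]-.039,t[2]-.020,.015,t[:2]+[-.004,.001])
fit(t[2]-.0165,t[2]-.0115,.024,t[:2]+[-.004,.001])
print(t)
```

```text
marks [0.6212 0.1509 0.17  ] [0.6138 0.2085 0.17  ] [0.6175 0.1797 0.17  ] -82.70151376960713
528 0.029 [0.6207 0.1771] 0.00128977004632704
196 0.015 [0.6133 0.1705] 0.0012107198738467182
117 0.024 [0.6133 0.1702] 0.001495839878583179
[0.616  0.1713 0.2556]
```

arm_command([
  [-0.16,0.12,0,0,1],
  [0,0,0.2,0,1],
  [0,0,0.3,0,1],
  [0,0,0,0,1],
])

```text
time_s: 11.2
tcp_pos: [0.6221, 0.1788, 0.2269]
tcp_rot: [-3.142, -0.005, -3.043]
ft_force: [-1.1, 0.7, -2.1]
opening: 0.0128
grasp_force: 88.3
```

arm_command([
  [0,0,0.12,0,1],
  [0,0,0.12,0,1],
  [0,0,0,0,1],
])

```text
time_s: 11.5
tcp_pos: [0.6231, 0.1787, 0.2173]
tcp_rot: [-3.142, -0.001, -3.044]
ft_force: [0.0, 1.1, -1.7]
opening: 0.0125
grasp_force: 88.3
```

arm_command([
  [0,0,0.1,0,1],
  [0,0,0.1,0,1],
  [0,0,0,0,1],
])

```text
time_s: 11.8
tcp_pos: [0.623, 0.1786, 0.2073]
tcp_rot: [-3.142, -0.001, -3.044]
ft_force: [-0.9, -0.2, -1.8]
opening: 0.0126
grasp_force: 88.3
```

arm_command([
  [0,0,0.08,0,1],
  [0,0,0.08,0,1],
  [0,0,0,0,1],
])

```text
time_s: 12.1
tcp_pos: [0.6231, 0.1787, 0.1994]
tcp_rot: [3.142, -0.001, -3.044]
ft_force: [0.1, 0.5, -2.5]
opening: 0.0126
grasp_force: 88.3
```

arm_command([
  [0,0,0.08,0,1],
  [0,0,0.08,0,1],
  [0,0,0,0,1],
])

```text
time_s: 12.4
tcp_pos: [0.6238, 0.1788, 0.1923]
tcp_rot: [3.142, 0.001, -3.044]
ft_force: [-0.2, 0.6, 2.6]
opening: 0.0126
grasp_force: 88.7
```

arm_command([
  [0,0,0.06,0,1],
  [0,0,0.04,0,1],
  [0,0,0,0,1],
])

```text
time_s: 12.7
tcp_pos: [0.6238, 0.1787, 0.1874]
tcp_rot: [3.142, 0.001, -3.044]
ft_force: [0.5, 0.4, 3.6]
opening: 0.0126
grasp_force: 88.9
```

arm_command([
  [0,0,0.04,0,1],
  [0,0,0.03,0,1],
  [0,0,0,0,1],
])

```text
time_s: 13.0
tcp_pos: [0.6238, 0.1787, 0.1849]
tcp_rot: [-3.142, 0.002, -3.044]
ft_force: [-1.9, -1.2, 8.4]
opening: 0.0126
grasp_force: 89.7
```

arm_command([
  [0,-0.008,0.01,0.5,1],
  [0,-0.008,0,1,1],
  [0,-0.008,0,1,1],
  [0,-0.008,0,1,1],
  [0,0,0,0,1],
], squeeze=100)

```text
time_s: 13.5
tcp_pos: [0.6238, 0.1774, 0.1849]
tcp_rot: [3.14, 0.002, 2.816]
ft_force: [-2.6, -0.7, 10.9]
opening: 0.0124
grasp_force: 97.5
```

```bash
python3 -c "
from workcell import ctrl
s=ctrl.get_state();print(s['tcp_pos'],s['tcp_rot'],s['ft_force'],s['wrist_torque'])"
```

```text
[0.62379226 0.17736405 0.18491913] [3.14042205e+00 1.89460700e-03 2.81626079e+00] [-2.58521233 -0.65956845 10.92177641] [0.15532848 0.39748021 0.03669124]
```

arm_command([
  [0,-0.008,0,1,1],
  [0,-0.008,0,1,1],
  [0,-0.008,0,1,1],
  [0,-0.008,0,1,1],
  [0,-0.008,0,1,1],
  [0,0,0,0,1],
])

```text
time_s: 14.1
tcp_pos: [0.6232, 0.1763, 0.1849]
tcp_rot: [3.138, 0.001, 2.217]
ft_force: [-0.6, 2.3, 9.9]
opening: 0.0126
grasp_force: 97.4
```

```bash
python3 -c "
from workcell import ctrl
s=ctrl.get_state();print(s['tcp_pos'],s['tcp_rot'],s['ft_force'],s['wrist_torque'])"
```

```text
[0.62317851 0.17627777 0.18492032] [3.13816505e+00 8.61680427e-04 2.21651545e+00] [-0.60707782  2.26162264  9.90599162] [0.36732576 0.10097746 0.04066391]
```

arm_command([
  [0,-0.008,0,1,1],
  [0,-0.008,0,1,1],
  [0,-0.008,0,1,1],
  [0,-0.008,0,1,1],
  [0,0,0,0,1],
])

```text
time_s: 14.6
tcp_pos: [0.6223, 0.1757, 0.1849]
tcp_rot: [3.137, -0.001, 1.737]
ft_force: [0.6, 1.8, 8.5]
opening: 0.0124
grasp_force: 97.4
```

```bash
python3 -c "
from workcell import ctrl
s=ctrl.get_state();print(s['tcp_pos'],s['tcp_rot'],s['ft_force'],s['wrist_torque'])"; python3 both.py pics/b2.png
```

```text
[0.62231205 0.17570121 0.18493879] [ 3.13694817e+00 -9.25012148e-04  1.73653507e+00] [0.59806353 1.75716004 8.53484058] [ 0.4161486  -0.16647005  0.19350076]
```

View pics/b2.png

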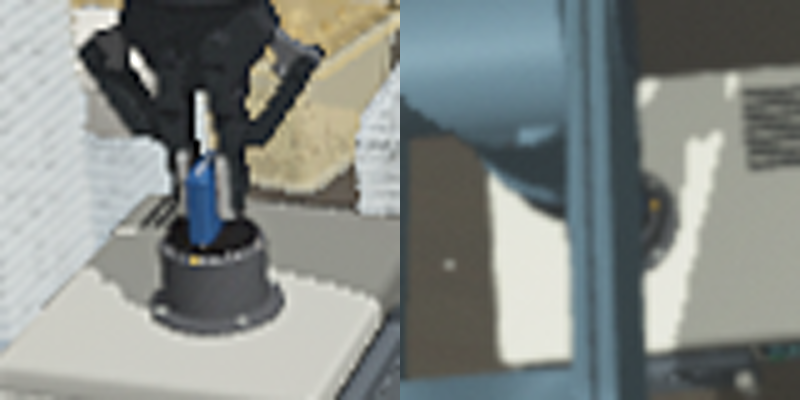

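The image shows the flange lying on the rim and the bar nearly at the yellow mark (crop 195,260). I now turn on to the stop, watching the torque.

arm_command([
  [0,0,0.01,0.5,1],
  [0,0,0,0.5,1],
  [0,0,0,0,1],
])

```text
time_s: 15.0
tcp_pos: [0.6223, 0.1757, 0.1849]
tcp_rot: [3.137, -0.001, 1.618]
ft_force: [0.4, 2.2, 11.3]
opening: 0.0128
grasp_force: 97.8
```

```bash
python3 -c "
from workcell import ctrl
s=ctrl.get_state();print(s['tcp_pos'],s['tcp_rot'],s['ft_force'],s['wrist_torque'])"
```

```text
[0.62225177 0.17566598 0.18491825] [ 3.13697118e+00 -1.31944961e-03  1.61838156e+00] [ 0.40959245  2.17709583 11.33267166] [0.33071656 0.0284289  0.17750776]
```

arm_command([
  [0,0,0,0.4,1],
  [0,0,0,0.3,1],
  [0,0,0,0,1],
])

```text
time_s: 15.3
tcp_pos: [0.6222, 0.1756, 0.1849]
tcp_rot: [3.137, -0.002, 1.536]
ft_force: [-0.3, 2.8, 11.2]
opening: 0.0124
grasp_force: 97.9
```

```bash
python3 -c "
from workcell import ctrl
s=ctrl.get_state();print(s['tcp_pos'],s['tcp_rot'],s['ft_force'],s['wrist_torque'],s['joints'])"
```

```text
[0.62216541 0.17564181 0.18494492] [ 3.13720240e+00 -1.51571085e-03  1.53560918e+00] [-0.33370198  2.75509837 11.1759092 ] [0.34452081 0.11427656 0.41039863] [1.02407522e-01 4.58785093e-01 1.35698671e+00 9.27941267e-04
 1.32126429e+00 1.37370889e-01]
```

arm_command([
  [0,0,0,0.3,1],
  [0,0,0.02,0.2,1],
  [0,0,0,0,1],
  [0,0,0,0,1],
])

```text
time_s: 15.7
tcp_pos: [0.6221, 0.1757, 0.1849]
tcp_rot: [3.137, -0.001, 1.479]
ft_force: [-1.1, 2.0, 16.0]
opening: 0.0127
grasp_force: 99.9
```

```bash
python3 -c "
from workcell import ctrl
s=ctrl.get_state();print(s['tcp_pos'],s['tcp_rot'],s['ft_force'],s['wrist_torque'])"; python3 look.py | grep door
```

```text
[0.62214465 0.17573316 0.18488511] [ 3.13651360e+00 -1.40628294e-03  1.47864564e+00] [-1.05322241  1.99730605 15.98686267] [0.18441768 0.44582655 1.32532809]
side door [(np.float64(-0.09), array([-0.0856, -0.084 ])), (np.float64(-0.06), array([-0.1091, -0.1001])), (np.float64(-0.03), array([-0.1006, -0.0992])), (np.float64(0.0), array([-0.1004, -0.0994])), (np.float64(0.03), array([-0.1005, -0.0992])), (np.float64(0.06), array([-0.1005, -0.0994]))]
top door [(np.float64(-0.09), array([-0.0849, -0.084 ])), (np.float64(-0.06), array([-0.1073, -0.0934])), (np.float64(-0.03), array([-0.0985, -0.0968])), (np.float64(0.0), array([-0.0986, -0.0969])), (np.float64(0.03), None), (np.float64(0.06), array([-0.0884, -0.0869]))]
```

The torque has risen to 1.3 N m, so the source is firmly at the stop. The flange is pressed home with about 16 N and the door is shut.

```bash
python3 -c "
from workcell import ctrl
print(ctrl.hand_in())"
```

```text
the job is handed in; nothing more can be done
None
```

The job is handed in: the door is shut on its catch, and the arm still holds the source in the port, pressed fully home and turned clockwise to the stop. The other things on the bench were not knowingly touched, and the simulator returned no verdict.

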